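# Stack the peg tray on the sewing tray

### The job

Pick up the blue tray of clothes pegs by its black handle bar and stack it on the grey tray that holds the thread spools, the two lined up, so that the lugs under its four corners drop into that tray's corner sockets and it sits fully down and level. Keep it level on the way, lower it gently rather than dropping it, and let go; leave the other grey tray (battery and tealight) where it is.

Things in the scene. Friction and masses are not known exactly. Their poses are not given: they have to be found in the camera images.
- peg_tray_grip (a point): Centre of the black handle bar (108 x 16 x 18 mm, along x, on posts at x +-47) of the loose blue peg tray, 140 x 110 mm, 0.2 to 0.5 kg, pegs loose in it. It stands on 4 lugs, 12 mm in diameter, 16 long, tapered, at x +-52, y +-37. Below this point: rim 35 mm, floor underside 70, lug tips 86. Axes: x along the long side, z up. Either way round fits.
- spool_tray: Grey open tray with three thread spools, to stack on; loose, 0.6 kg, 140 (x) x 110 (y) x 45 mm; origin at the centre of its underside, z up. Corner sockets, black floors, 30 mm square, 18 deep, open at the top, at x +-52, y +-37. Spools stay below the rim. Fully stacked, the peg tray's floor rests on this rim: its handle centre is 115 mm above this origin.
- odds_tray: The other grey tray, identical but holding a green and white battery and a tealight; to be left alone. Origin at the centre of its underside, z up.
Mind the look-alikes: they are no part of the job. Of the things that look like the part that bears peg_tray_grip, the smaller one is meant.

How it is judged:
At the end, for the whole second after the job is handed in: The peg tray rests released and still on the spool tray, all lugs in the sockets: handle centre 115 mm (within 5) above the spool tray's origin, within 16 mm sideways, parallel within 0.2 rad (either way round), level within 0.08 rad; the spool tray flat on the worktop (horizontal distance between peg_tray_grip and spool_tray below 0.016 m and z of peg_tray_grip in the frame of spool_tray between 0.109 and 0.12 m and angle between the x axis of peg_tray_grip and the x axis of spool_tray, either way round below 0.2 rad and angle between peg_tray_grip's own z axis and vertical below 0.08 rad and angle between spool_tray's own z axis and vertical below 0.06 rad and height (world z) of spool_tray below 0.008 m and linear speed of peg_tray below 0.02 m/s); the robot touches nothing.
It fails at once if the peg tray is tipped by more than 0.5 rad (angle between peg_tray_grip's own z axis and vertical above 0.5 rad).
It fails at once if the peg tray is dropped onto the spool tray (faster than 0.5 m/s just above its seat) (horizontal distance between peg_tray_grip and spool_tray below 0.04 m and z of peg_tray_grip in the frame of spool_tray below 0.14 m and linear speed of peg_tray above 0.5 m/s).
It fails at once if the other grey tray is moved by more than 40 mm (distance of odds_tray from where it was at the start of the episode above 0.04 m).
It also fails if it takes over 40 s, if anything falls off the work surface, if the arm or the gripper's body presses on something with over 40 N, if the wrist force passes 120 N, or if a joint passes its speed limit or range.

### The arm

A 7-joint arm with a two-finger parallel gripper is mounted at the origin on the work surface; the furniture and walls round the work are solid. World frame = base frame: x ahead of the robot, y to its left, z up, the work surface at z = 0. Lengths are in m, angles in rad, forces in N, time in s.
With the tool pointing down it reaches from about 0.35 to 0.9 m from the base axis. Payload 8.1 kg.
Tool frame: the origin (TCP) lies midway between the tips of the shut fingers; the grasp point (between the pads) lies behind it (arm.tcp_to_grasp is the z of the grasp point in the tool frame, in m); z points along the fingers, y is the line along which they close (so a half turn about z gives the same grasp; the last joint's range is limited). The gripper opens to 92 mm and grips with 3 to 60 N. Pads are 19 mm wide; open, the fingers measure 130 mm over their backs; the gripper's body (75 mm by 190 mm) begins 47 mm behind the grasp point.
Start: joints at [-1.448, 0.434, 0.025, 1.573, -0.012, 1.134, -0.075], TCP at [0.14, 0.609, 0.227] pointing down, gripper open.
Joint ranges: [-2.62, 2.62], [-0.44, 2.09], [-1.27, 1.32], [0.08, 2.57], [-1.32, 4.46], [0.12, 2], [-2.74, 2.74]. Speed limits (rad/s): [2.22, 2.22, 3.01, 3.01, 3.14, 3.14, 3.14].

### API

Orientations are given as a rotation vector (axis times angle).
In Python, from cell import readout, vision, arm gives the robot as it stands.
- The arm moves only by the tool carry_out, never from a script. Its argument "increments" is one flat list of numbers, 6 for each row, row after row: the shift along the world's x, y, z in mm, then the turn, a rotation vector about the world's x, y, z in rad. In form: [tx, ty, tz, wx, wy, wz, tx, ty, tz, wx, wy, wz, ...]. A call has 1 to 20 rows; each row shifts and turns the commanded pose from where the row before left it; what a row does not reach is not made up. A row lasts 1/8 s, in which the tool goes at most 62.5 mm and 10.7 degrees, less where a joint would pass 70% of its speed; a pose out of reach is approached as far as the arm can. A call with a gripper value outside its range is refused whole. "grip" is the closure, from 0 (fully open) to 1 (shut), set as the call begins (left out, the last holds). The fingers move at their own pace and stop on an object; "newtons" is the grip in N (left out, the last holds). Time passes only in rows, so rows that do not move let the fingers close. It gives the time, the measured TCP pose, the force, the opening and the grip force at its end, in the units of the state.
- readout.observe(): the state, without advancing time (a new reading comes with each control period).
- vision.get_image(name): name is "scene" or "top" or "wrist"; returns the picture (420x560x3 uint8, red, green, blue); there is no depth.
- vision.calibration(name): a dict with "fov_y" (degrees; the focal length in pixels is half the picture's height over the tangent of half this angle, whatever the lens; pixels are square), "cx", "cy" (the principal point, pixels), "pose" (4x4, takes a point from camera to world coordinates). Camera axes: x right, y up, looking along -z (the intrinsics and any distortion apply to the point x, -y, -z); pixel columns grow to the right and rows downward; lengths in m; the calibration is good to about 2 mm. A picture is of the moment at which its call begins: read the wrist's pose just before it. calibration takes no time and is no camera call; for the wrist camera it gives the pose at the moment of the call.
- arm.sign_off(): hands the job in; it is judged then, once.
The state is a dict: "clock": time; "joints": joint angles; "dq": joint speeds; "joint_efforts": joint torques, N m; "position": TCP position; "ee_rot": TCP orientation; "force": force on the tool from outside, world axes, zero at the start; "ft_torque": the same for the moment, N m; "width": opening from 0.0 (shut) to 1.0 (fully open); "gripper_force": force on a finger pad.
Only numpy, scipy, OpenCV 4.12 (cv2) and the standard library are available. Lean on these libraries where they do the work, as an engineer would, in place of code of your own. Each camera call takes 0.05 s, during which the arm holds its last target. There are 200 camera calls.

## Working session

There is one attempt and no reset: what is moved stays moved. The work goes in short steps, Python scripts to look and compute and a tool call to move; the robot and the scene stay as the last step left them, time stands still between calls to the robot, and variables do not carry over. Pictures are saved under pics/ and viewed, at most 10 in all, crops included, and the job is handed in when it is done.

Besides the shell and the picture viewer there is one more tool, called after "Call:" as a command line: name --argument value ..., lists and objects as JSON in quotes. carry_out: Moves the arm, as the interface text tells. Its arguments: {"type":"object","properties":{"increments":{"type":"array","items":{"type":"number"}},"grip":{"type":"number"},"newtons":{"type":"number"}},"required":["increments"]}

```bash
mkdir -p pics; ls; python3 - <<'E'
from cell import readout, vision, arm
import cv2,numpy as np
s=readout.observe(); print(s, arm.tcp_to_grasp)
for n in("top","scene"):
    c=vision.calibration(n); print(n,c)
    im=vision.get_image(n); cv2.imwrite(f"pics/{n}0.png",im[:,:,::-1])
E
```

```text
pics
{'clock': 0.0, 'joints': array([-1.44761063,  0.43519623,  0.02500422,  1.57407026, -0.0116243 ,
        1.13397859, -0.07509491]), 'dq': array([-3.46210084e-05,  1.24894665e-03,  3.64301294e-04, -1.35788741e-03,
       -2.28113360e-03,  7.09554419e-06, -9.56932184e-04]), 'joint_efforts': array([ 2.74239092e-04, -6.67856169e+01,  9.85035449e-01, -3.14446843e+01,
       -6.04438107e-02,  4.32651769e-02,  1.92344050e-04]), 'position': array([0.13987455, 0.60864507, 0.22597232]), 'ee_rot': array([-3.54066545e-01, -3.12153378e+00,  2.36617185e-03]), 'force': array([ 0.06471278, -0.12996244,  0.82809566]), 'ft_torque': array([-0.0368695 ,  0.05803925, -0.03484088]), 'gripper_force': 0.0, 'width': 1.0028232843449392} -0.0188
top {'fov_y': 45.93751158004682, 'cx': 283.65925717806704, 'cy': 210.20111022012176, 'pose': array([[-0.02341585,  0.98248576, -0.18486055,  0.20619612],
       [-0.99972526, -0.0228177 ,  0.00536271, -0.07911359],
       [ 0.0010507 ,  0.18493533,  0.98275013,  1.04424167],
       [ 0.        ,  0.        ,  0.        ,  1.        ]])}
scene {'fov_y': 52.71633896647326, 'cx': 284.56167680230243, 'cy': 207.6542807465851, 'pose': array([[-0.97640738, -0.13595601,  0.16776353,  0.5078732 ],
       [ 0.21507888, -0.68149388,  0.69950495,  0.53211199],
       [ 0.01922792,  0.71908418,  0.69465692,  0.67935944],
       [ 0.        ,  0.        ,  0.        ,  1.        ]])}
```

View pics/top0.png

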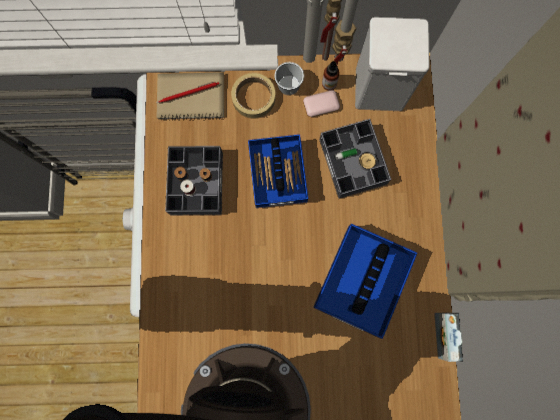

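View pics/scene0.png

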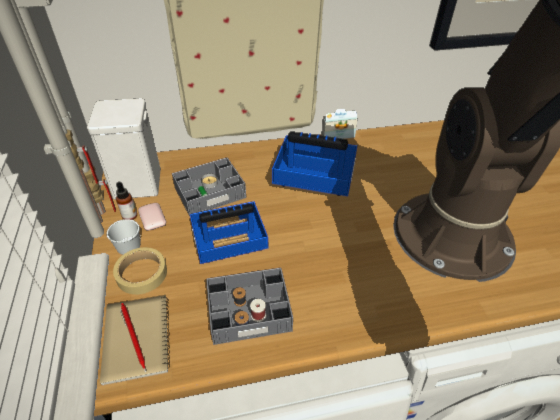

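```bash
cat > h.py <<'E'
from cell import readout, vision, arm
import cv2,numpy as np
def cast(c,uv,z,H=420):
    uv=np.atleast_2d(uv).astype(float); f=H/2/np.tan(np.radians(c['fov_y'])/2)
    d=np.c_[(uv[:,0]-c['cx'])/f,-(uv[:,1]-c['cy'])/f,-np.ones(len(uv))]
    P=c['pose']; d=d@P[:3,:3].T; o=P[:3,3]
    return o+d*((z-o[2])/d[:,2])[:,None]
def proj(c,p,H=420):
    f=H/2/np.tan(np.radians(c['fov_y'])/2); P=c['pose']
    q=(np.atleast_2d(p)-P[:3,3])@P[:3,:3]
    return np.c_[c['cx']+f*q[:,0]/-q[:,2], c['cy']+f*q[:,1]/q[:,2]]
def big(m):
    n,l,s,ce=cv2.connectedComponentsWithStats(m.astype(np.uint8)); k=1+np.argmax(s[1:,4]); return l==k,s[k]
def rect(c,m,z):
    v,u=np.nonzero(m); p=cast(c,np.c_[u,v],z)[:,:2]
    (x,y),(w,h),a=cv2.minAreaRect((p*1000).astype(np.float32)); return [round(float(t),1) for t in(x,y,w,h,a)]
E
python3 - <<'E'
from h import *
im=cv2.imread("pics/top0.png"); c=vision.calibration("top"); hsv=cv2.cvtColor(im,cv2.COLOR_BGR2HSV)
Hh,S,V=cv2.split(hsv)
def box(u0,u1,v0,v1):
    m=np.zeros(V.shape,bool); m[v0:v1,u0:u1]=1; return m
blue=(Hh>105)&(Hh<130)&(S>130)
b,_=big(blue&box(240,315,125,215)); print("blue",rect(c,b,.051))
b2,_=big(blue&box(310,420,215,345)); print("bigblue",rect(c,b2,.051))
for n,bx in(("spool",(155,235,138,222)),("odds",(315,395,115,200))):
    m,s=big((S<75)&(V<150)&box(*bx)); print(n,rect(c,m,.045),s)
# handle: black within small blue
m,s=big((V<60)&(S<150)&box(262,298,130,205)); print("handle",rect(c,m,.095),s)
cv2.imwrite("pics/crop1.png",cv2.resize(im[115:345,155:425],None,fx=2.6,fy=2.6,interpolation=cv2.INTER_CUBIC))
E
```

```text
blue [477.6, -74.0, 144.2, 109.6, 5.3]
bigblue [249.5, -244.3, 146.4, 184.1, 64.2]
spool [463.1, 100.2, 115.2, 145.4, 88.8] [ 165  146   58   69 3235]
odds [503.0, -235.1, 146.9, 117.0, 15.5] [ 320  119   71   79 3305]
handle [445.2, -76.6, 37.6, 14.5, 6.6] [275 171   9  19 119]
```

View pics/crop1.png

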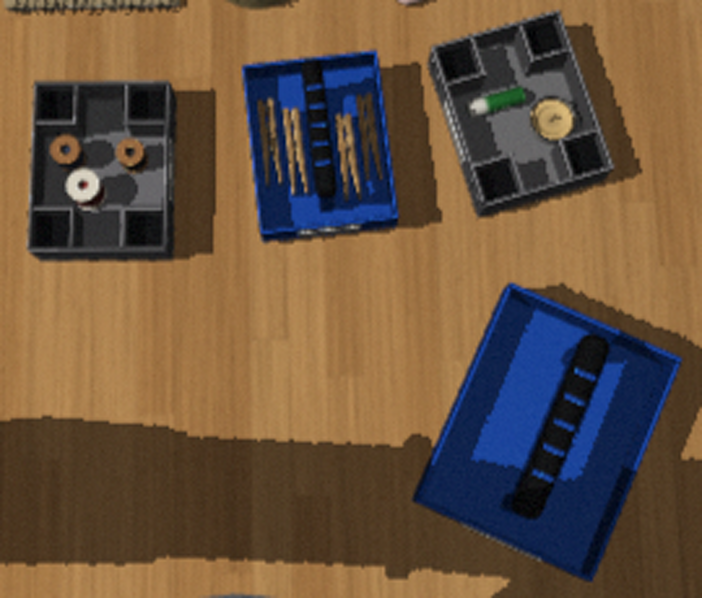

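The candidates for the blue tray are the small one with pegs at (278,170) and the larger empty one at (367,280). The task says the smaller is meant, and the crop confirms it has pegs and is the smaller. The spool tray is at (194,180), with three spools. The odds tray is at (355,158), with the battery and tealight.

I'll move above the peg tray for a wrist look.

Call:
carry_out --increments '[20,-40,4,0,0,0.019,20,-40,4,0,0,0.019,20,-40,4,0,0,0.019,20,-40,4,0,0,0.019,20,-40,4,0,0,0.019,20,-40,4,0,0,0.019,20,-40,4,0,0,0.019,20,-40,4,0,0,0.019,20,-40,4,0,0,0.019,20,-40,4,0,0,0.019,20,-40,4,0,0,0.019,20,-40,4,0,0,0.019,20,-40,4,0,0,0.019,20,-40,4,0,0,0.019,20,-40,4,0,0,0.019,20,-40,4,0,0,0.019,20,-43,0,0,0,0.019,0,0,0,0,0,0,0,0,0,0,0,0]' --grip 0

```text
clock: 2.48
position: [0.4796, -0.0735, 0.2903]
ee_rot: [0.152, -3.137, -0.0]
force: [0.5, -0.1, 0.9]
width: 1.0
gripper_force: 0.0
```

```bash
python3 - <<'E'
from h import *
s=readout.observe(); print({k:s[k] for k in('clock','joints','position','ee_rot')})
c=vision.calibration("wrist"); print(c)
im=vision.get_image("wrist"); cv2.imwrite("pics/w1.png",im[:,:,::-1])
E
```

```text
{'clock': 2.475, 'joints': array([-0.48132882,  0.15321926,  0.61292265,  1.84000207, -0.09526146,
        1.17866134,  1.83019978]), 'position': array([ 0.47956286, -0.07349311,  0.29032773]), 'ee_rot': array([ 1.51856556e-01, -3.13684116e+00, -4.60093739e-04])}
{'fov_y': 71.03150445980198, 'cx': 279.56672869484817, 'cy': 205.74043726877628, 'pose': array([[-9.68052659e-02, -9.61185214e-01, -2.58363553e-01,
         4.09633644e-01],
       [ 9.95303340e-01, -9.34739797e-02, -2.51769153e-02,
        -8.03398580e-02],
       [ 4.94092897e-05, -2.59587365e-01,  9.65719627e-01,
         4.48787312e-01],
       [ 0.00000000e+00,  0.00000000e+00,  0.00000000e+00,
         1.00000000e+00]])}
```

View pics/w1.png

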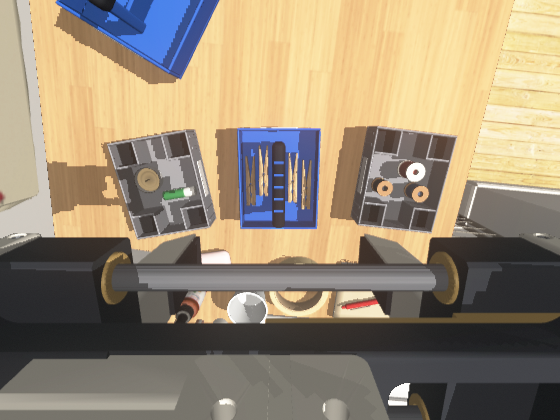

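The wrist view shows the small tray at (279,178), with its bar from (279,142) to (279,228). The spool tray is at (406,180) and the odds tray at (162,182). I'll measure both trays and cross-check with the scene camera.

```bash
cat > m.py <<'E'
from h import *
def box(u0,u1,v0,v1):
    m=np.zeros((420,560),bool); m[v0:v1,u0:u1]=1; return m
im=cv2.imread("pics/w1.png"); c=vision.calibration("wrist")
H,S,V=cv2.split(cv2.cvtColor(im,cv2.COLOR_BGR2HSV))
b,_=big((H>105)&(H<130)&(S>120)&box(228,332,115,240)); print("blue",rect(c,b,.051))
m,s=big((V<70)&box(270,290,135,235)); print("handle",rect(c,m,.095),rect(c,m,.090),s)
m,s=big((S<70)&(V<150)&box(345,465,115,245)); print("spool",rect(c,m,.045),s)
im=cv2.imread("pics/top0.png"); c=vision.calibration("top")
H,S,V=cv2.split(cv2.cvtColor(im,cv2.COLOR_BGR2HSV))
hu=np.zeros((420,560),np.uint8)
m=(cv2.morphologyEx(((V<75)&(S<170)&box(268,292,132,196)).astype(np.uint8),cv2.MORPH_CLOSE,np.ones((7,3)))); m,s=big(m); print("handle top",rect(c,m,.095),s)
# scene: predicted vs seen: bar ends
E
python3 m.py
```

```text
blue [480.4, -74.6, 138.1, 108.7, 5.4]
handle [481.8, -78.4, 99.7, 7.3, 5.2] [482.8, -78.3, 101.1, 7.4, 5.2] [272 146   7  81 211]
spool [466.0, 94.5, 120.7, 134.8, 88.9] [ 351  127  105  105 5233]
handle top [476.7, -78.2, 45.5, 110.8, 88.5] [268 138  24  55 759]
```

Call:
carry_out --increments '[0,-1,-30,0,0,0,1,-1,-30,0,0,0,0,0,-30,0,0,0,0,0,-30,0,0,0,0,0,-30,0,0,0,0,0,-30,0,0,0,0,0,-23,0,0,0,0,0,-10,0,0,0,0,0,-10,0,0,0,0,0,0,0,0,0]'

```text
clock: 3.78
position: [0.4809, -0.0755, 0.0677]
ee_rot: [0.153, -3.138, -0.0]
force: [-0.3, 0.2, 0.3]
width: 0.999
gripper_force: 0.0
```

Call:
carry_out --increments '[0,0,0,0,0,0,0,0,0,0,0,0,0,0,0,0,0,0,0,0,0,0,0,0,0,0,0,0,0,0,0,0,0,0,0,0,0,0,0,0,0,0,0,0,0,0,0,0]' --grip 1 --newtons 40

```text
clock: 4.78
position: [0.4809, -0.0758, 0.0677]
ee_rot: [0.152, -3.138, -0.0]
force: [-0.1, 3.4, 1.8]
width: 0.178
gripper_force: 1.3
```

```bash
python3 - <<'E'
from h import *
s=readout.observe(); print({k:s[k] for k in('clock','position','ee_rot','force','ft_torque','width','gripper_force')})
im=vision.get_image("wrist"); cv2.imwrite("pics/w2.png",im[:,:,::-1])
E
```

```text
{'clock': 4.775, 'position': array([ 0.48094215, -0.07583987,  0.06773033]), 'ee_rot': array([ 1.52381584e-01, -3.13784570e+00, -1.59792147e-04]), 'force': array([-0.09945192,  3.41594242,  1.79134436]), 'ft_torque': array([0.61625868, 0.09060082, 0.0282759 ]), 'width': 0.1784545282301853, 'gripper_force': 1.349179521203041}
```

View pics/w2.png

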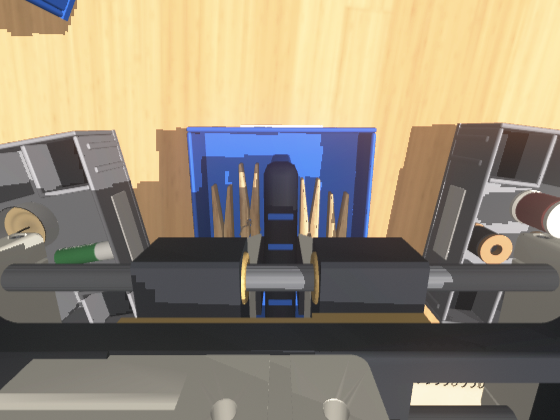

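The fingers straddle the bar at (281,220) and are just touching it. I'll let the grip build, then lift a little.

Call:
carry_out --increments '[0,0,0,0,0,0,0,0,0,0,0,0,0,0,0,0,0,0,0,0,0,0,0,0]'

```text
clock: 5.32
position: [0.4809, -0.0757, 0.0677]
ee_rot: [0.153, -3.138, -0.0]
force: [-0.9, 1.8, -2.5]
width: 0.167
gripper_force: 40.0
```

Call:
carry_out --increments '[0,0,5,0,0,0,0,0,10,0,0,0,0,0,15,0,0,0,0,0,20,0,0,0,0,0,20,0,0,0,0,0,20,0,0,0,0,0,10,0,0,0,0,0,0,0,0,0,0,0,0,0,0,0]'

```text
clock: 6.45
position: [0.4805, -0.0757, 0.1673]
ee_rot: [0.153, -3.137, -0.0]
force: [0.6, -0.5, -3.9]
width: 0.169
gripper_force: 40.0
```

```bash
python3 - <<'E'
from h import *
s=readout.observe(); print({k:s[k] for k in('clock','position','ee_rot','force','ft_torque','width','gripper_force')})
im=vision.get_image("wrist"); cv2.imwrite("pics/w3.png",im[:,:,::-1])
im=vision.get_image("scene"); cv2.imwrite("pics/s3.png",im[:,:,::-1])
a=cv2.imread("pics/w3.png");b=cv2.imread("pics/s3.png")[60:380,80:420]
cv2.imwrite("pics/c3.png",np.hstack([cv2.resize(a,(400,300)),cv2.resize(b,(400,300))]))
E
```

```text
{'clock': 6.45, 'position': array([ 0.48053413, -0.07570222,  0.16727084]), 'ee_rot': array([ 1.52741473e-01, -3.13705521e+00, -2.23816748e-04]), 'force': array([ 0.64616892, -0.47694987, -3.90773243]), 'ft_torque': array([0.06639764, 0.06484914, 0.07435551]), 'width': 0.1686425267723234, 'gripper_force': 39.9946653842926}
```

View pics/c3.png

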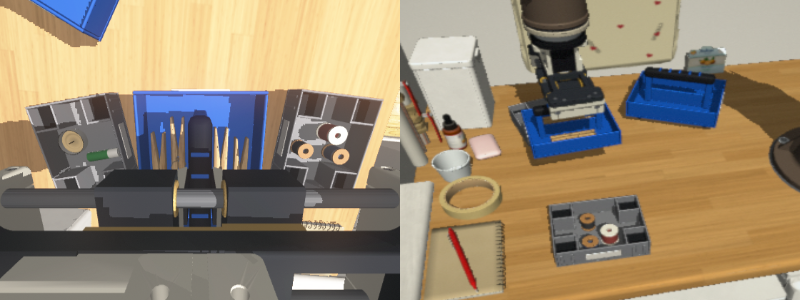

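The tray is lifted and looks level in both views. Next I'll pick the spool tray's rim corners from enlarged crops of the wrist and top pictures.

```bash
python3 - <<'E'
from h import *
a=cv2.imread("pics/w1.png")[115:243,345:465]; b=cv2.imread("pics/top0.png")[138:222,158:234]
cv2.imwrite("pics/c4.png",np.hstack([cv2.resize(a,(480,512),interpolation=cv2.INTER_CUBIC)[:504],np.zeros((504,10,3),np.uint8),cv2.resize(b,(304,336),interpolation=cv2.INTER_CUBIC) if 0 else cv2.copyMakeBorder(cv2.resize(b,(304,336),interpolation=cv2.INTER_CUBIC),0,168,0,0,cv2.BORDER_CONSTANT)]))
# blue near rim edge in w3
im=cv2.imread("pics/w3.png"); H,S,V=cv2.split(cv2.cvtColor(im,cv2.COLOR_BGR2HSV)); bl=(H>105)&(H<130)&(S>120); bl[:60]=0;
c=vision.calibration("wrist")
for u in (210,240,320,350):
    v=np.nonzero(bl[:,u])[0][0]; print(u,v,cast(c,(u,v),.151)*1000)
r=np.nonzero(bl[180,150:400])[0]+150; print(r.min(),r.max(),cast(c,[(r.min(),180),(r.max(),180)],.151)*1000)
E
```

```text
210 128 [[ 415.13849887 -122.31703985  151.        ]]
240 128 [[ 413.46640901 -105.18857526  151.        ]]
320 128 [[409.00791067 -59.51684854 151.        ]]
350 128 [[407.33612675 -42.3915179  151.        ]]
190 370 [[ 446.51983704 -133.17562957  151.        ]
 [ 436.01839734  -25.65019753  151.        ]]
```

View pics/c4.png

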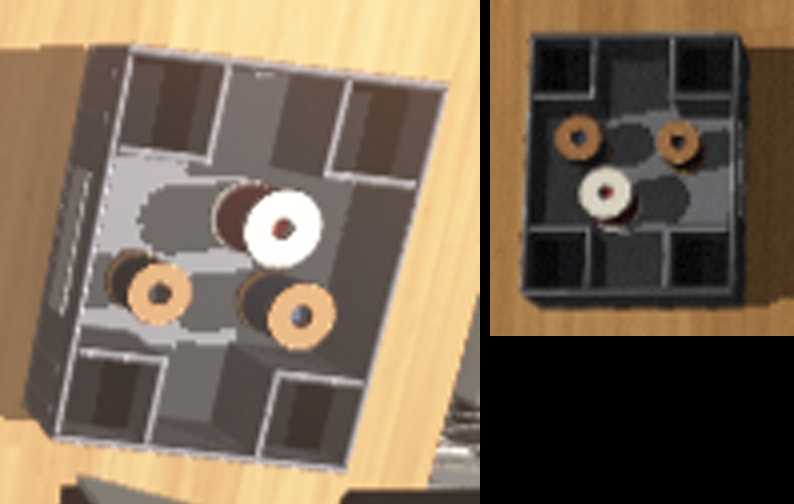

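```bash
python3 - <<'E'
from h import *
cw=dict(fov_y=71.03150446,cx=279.5667,cy=205.7404,pose=np.array([[-9.68052659e-02,-9.61185214e-01,-2.58363553e-01,.409633644],[9.95303340e-01,-9.34739797e-02,-2.51769153e-02,-.0803398580],[4.94092897e-05,-2.59587365e-01,9.65719627e-01,.448787312],[0,0,0,1]]))
w=np.array([(131,46),(447,86),(347,468),(57,438)])/4+(345,115)-.4
t=(np.array([(532,36),(740,36),(733,292),(525,292)])-(490,0))/4+(158,138)-.4
for n,c,p in(("w",cw,w),("t",vision.calibration("top"),t)):
    q=cast(c,p,.045)[:,:2]*1000; print(n,q.round(1).tolist(),q.mean(0).round(1),[np.linalg.norm(q[i]-q[i-1]).round(1) for i in range(4)])
    for d in (q[1]-q[2],q[0]-q[3]): print(np.degrees(np.arctan(d[1]/d[0])))
E
```

```text
w [[396.4, 48.5], [398.9, 155.9], [535.1, 153.8], [533.9, 46.9]] [466.1 101.3] [np.float64(137.5), np.float64(107.4), np.float64(136.2), np.float64(106.9)]
-0.887794149350832
-0.682529623345527
t [[535.8, 155.1], [533.3, 45.9], [396.4, 49.4], [398.9, 156.0]] [466.1 101.6] [np.float64(136.9), np.float64(109.3), np.float64(136.9), np.float64(106.7)]
-1.4849610143432659
-0.3732763164299578
```

Call:
carry_out --increments '[-0.5,5,0,0,0,-0.006,-1,10,0,0,0,-0.008,-1,15,0,0,0,-0.01,-1.5,18,0,0,0,-0.01,-1.5,18,0,0,0,-0.01,-1.5,18,0,0,0,-0.01,-1.5,18,0,0,0,-0.01,-1.5,18,0,0,0,-0.01,-1.5,18,0,0,0,-0.01,-1,15,0,0,0,-0.01,-1,12,0,0,0,-0.01,-1,8,0,0,0,-0.008,0,4,0,0,0,0,0,0,0,0,0,0,0,0,0,0,0,0]'

```text
clock: 8.43
position: [0.4665, 0.1006, 0.1678]
ee_rot: [0.024, 3.141, -0.0]
force: [0.8, -0.8, -3.1]
width: 0.176
gripper_force: 40.0
```

```bash
python3 - <<'E'
from h import *
s=readout.observe(); print({k:s[k] for k in('clock','position','ee_rot','force','ft_torque','width')})
c=vision.calibration("wrist"); im=vision.get_image("wrist"); cv2.imwrite("pics/w5.png",im[:,:,::-1]); b=vision.get_image("scene")[:,:,::-1]; cv2.imwrite("pics/s5.png",b)
im=cv2.imread("pics/w5.png"); H,S,V=cv2.split(cv2.cvtColor(im,cv2.COLOR_BGR2HSV)); bl=(H>105)&(H<130)&(S>120); bl[:,:120]=0
z=s['position'][2]+.0188-.035
for u in (210,240,320,350):
    v=np.nonzero(bl[:,u])[0]; v=v[v>90][0]; print(u,v,(cast(c,(u,v),z)*1000).round(1))
r=np.nonzero(bl[180,150:400])[0]+150; print((cast(c,[(r.min(),180),(r.max(),180)],z)*1000).round(1))
cv2.imwrite("pics/c5.png",np.hstack([cv2.resize(im,(400,300)),cv2.resize(b[180:390,140:420],(400,300))]))
E
```

```text
{'clock': 8.425, 'position': array([0.46649812, 0.10062105, 0.16776598]), 'ee_rot': array([ 2.44599777e-02,  3.14147261e+00, -2.01357962e-04]), 'force': array([ 0.78238196, -0.84790083, -3.144742  ]), 'ft_torque': array([ 0.03243958,  0.00144398, -0.05107842]), 'width': 0.1757703842346865}
210 128 [[396.4  61.7 151.6]]
240 128 [[396.7  78.9 151.6]]
320 128 [[397.4 124.8 151.6]]
350 128 [[397.7 142.  151.6]]
[[426.4  47.4 151.6]
 [428.  155.4 151.6]]
```

View pics/c5.png

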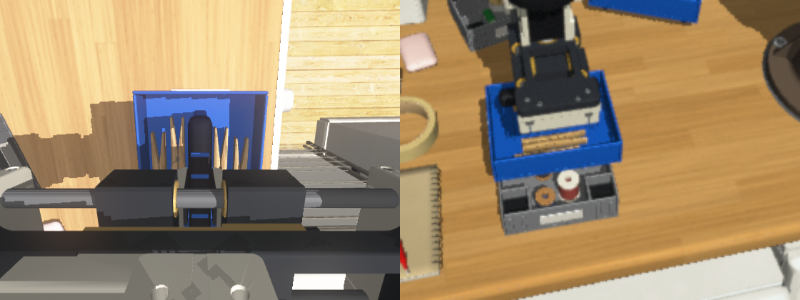

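The peg tray hangs level over the spool tray, within about 1 mm of it. Now I'll lower it gently.

Call:
carry_out --increments '[-0.5,0.7,-5,0,0,0,-0.5,0,-8,0,0,0,0,0,-8,0,0,0,0,0,-8,0,0,0,0,0,-8,0,0,0,0,0,-8,0,0,0,0,0,-6,0,0,0,0,0,-5,0,0,0,0,0,-4,0,0,0,0,0,-3,0,0,0,0,0,0,0,0,0]'

```text
clock: 9.9
position: [0.4654, 0.1018, 0.1046]
ee_rot: [-0.023, -3.141, 0.0]
force: [-1.4, -1.0, -3.1]
width: 0.171
gripper_force: 40.0
```

Call:
carry_out --increments '[0,0,-2,0,0,0,0,0,-2,0,0,0,0,0,-2,0,0,0,0,0,-1.5,0,0,0,0,0,0,0,0,0,0,0,0,0,0,0]'

```text
clock: 10.65
position: [0.4655, 0.1018, 0.0973]
ee_rot: [0.023, 3.141, 0.0]
force: [0.1, 0.1, -3.5]
width: 0.17
gripper_force: 40.0
```

Call:
carry_out --increments '[0,0,-1,0,0,0,0,0,-0.5,0,0,0,0,0,0,0,0,0]'

```text
clock: 11.02
position: [0.4656, 0.1022, 0.0965]
ee_rot: [0.023, 3.141, 0.002]
force: [-3.7, 0.9, 8.8]
width: 0.172
gripper_force: 40.0
```

It made contact at the expected seat height. I'll ease off and open.

Call:
carry_out --increments '[0,0,0.5,0,0,0,0,0,0,0,0,0,0,0,0,0,0,0,0,0,0,0,0,0,0,0,0,0,0,0,0,0,0,0,0,0,0,0,0,0,0,0,0,0,0,0,0,0,0,0,0,0,0,0]' --grip 0

```text
clock: 12.15
position: [0.4655, 0.1018, 0.0962]
ee_rot: [0.023, 3.142, 0.0]
force: [-0.2, -0.0, 0.6]
width: 0.996
gripper_force: 0.0
```

Call:
carry_out --increments '[0,0,10,0,0,0,0,0,20,0,0,0,0,0,30,0,0,0,0,0,30,0,0,0,0,0,30,0,0,0,0,0,30,0,0,0,0,0,30,0,0,0,0,0,20,0,0,0,0,0,0,0,0,0]'

```text
clock: 13.28
position: [0.4662, 0.1018, 0.2979]
ee_rot: [0.024, 3.139, 0.003]
force: [0.1, -0.4, -0.8]
width: 1.0
gripper_force: 0.0
```

```bash
python3 - <<'E'
from h import *
s=readout.observe(); print({k:s[k] for k in('clock','position','ee_rot','force','width')})
c=vision.calibration("wrist"); im=vision.get_image("wrist")[:,:,::-1].copy(); b=vision.get_image("scene")[:,:,::-1]
H,S,V=cv2.split(cv2.cvtColor(im,cv2.COLOR_BGR2HSV)); bl=(H>105)&(H<130)&(S>120); bl[:,:190]=0; bl[:,390:]=0
m,_=big(bl); print("blue",rect(c,m,.080))
cv2.imwrite("pics/c6.png",np.hstack([cv2.resize(im,(400,300)),cv2.resize(b[180:390,140:420],(400,300))]))
E
```

```text
{'clock': 13.275, 'position': array([0.46622935, 0.10183685, 0.29792955]), 'ee_rot': array([2.37023033e-02, 3.13857945e+00, 2.58471444e-03]), 'force': array([ 0.06747278, -0.4478397 , -0.80050948]), 'width': 1.000237800809635}
blue [464.8, 101.9, 108.8, 137.5, 89.1]
```

View pics/c6.png

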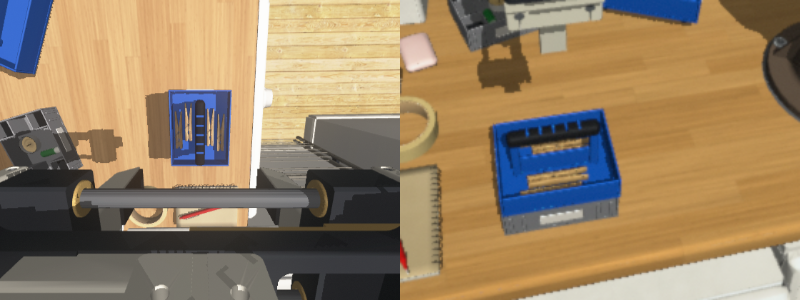

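The peg tray sits flush and level on the spool tray, centred at about (465, 102) mm, and the gripper is well clear. I'm handing it in.

```bash
python3 -c "
from cell import arm
print(arm.sign_off())"
```

```text
the job is handed in; nothing more can be done
None
```

The blue peg tray is stacked flush and level on the spool tray and released, within about 2 mm of centre; the odds tray was not touched, and the job is handed in (no verdict was returned).

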